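Prop the enclosure door open on its stay

TASK

The board in the grey test enclosure has to cool: swing its front door open with the stay bar on top and drop the bar's third hole, counted from the pivot on the door, over the upright peg on the enclosure's roof, so that the bar lies down flat and holds the door open. The peg is clamped somewhere along its slot, so feel or look for it; then let go, and leave the things lying around the work where they are.

Things in the scene. Friction and masses are not known exactly. Their poses are not given: they have to be found in the camera images.
- enclosure: grey sheet-metal test enclosure fixed to the bench, 120 deep (x) x 220 wide (y) x 100 high, its open front closed by the door; origin at the centre of its underside, x points to its back, y to its left, z up. The door's vertical hinge axis is at x = -66, y = +100. The roof (z = 100) is flat but for the slot plate, the peg and a tape roll at its right rear.
- door (a joint): door hinge, rad: 0 = shut, grows as the door swings out to the front, up to 1.5. The door is a 6 mm panel 196 wide, reaching right from the hinge. Hinge friction (0.06 Nm, no spring) keeps it where it is left. The third hole meets the peg at 0.6 to 0.9 rad. No handle: it is moved with the stay bar.
- swivel (a joint): turn of the stay bar on the door about a vertical axis, rad, -0.5 to 2.2, nearly free. In the enclosure's frame the bar points (pivot to knob) at the angle pi/2 - swivel - door from x towards y: with both 0 along +y; growing values turn it clockwise from above.
- stay (a joint): lift of the stay bar about a level axis through the pivot, across the bar, rad: 0 = lying level against its stop, as at the start and also with the peg in a hole; grows as the knob end is raised, up to 0.9. The bar (90 g) falls back by its weight.
- pivot (a point): where the bar pivots on the door, at the bar's mid thickness: 165 from the hinge axis along the door, 111.5 above the bench; the swivel and lift axes both pass through it.
- hole3 (a point): centre, at mid thickness, of the stay bar's third hole from the pivot. The bar is steel, 22 wide, 5 thick, with four round 11 mm holes at 78, 114, 150 and 186 from the pivot; x axis from pivot to knob, z out of its upper face.
- knob (a point): grip point on the black upright round knob at the free end of the bar, 212 from the pivot along the bar, 21.5 above the bar's mid plane; the knob is 16 in diameter and rises 29 above the bar's upper face. It can be pinched from above at any yaw; it weighs little.
- slot (a point): centre of the slot on the roof, at x = -30, y = 12 of the enclosure, at the height 111.5 of a level bar's mid plane; axes as the enclosure, slot along x. The peg, a fixed upright steel pin 8 in diameter with 0.8 bevel, stands on the slot's centre line anywhere within 14 of this centre, place not measured; its flat top is 10 above this point: a bar lying on it stays lifted about 0.08 rad.
- tape: bystander: amber tape roll, 56 diameter x 12 high, loose on the enclosure's roof at its right rear; origin at the centre of its underside
- heat_sink: bystander: black finned heat sink 30 x 30 x 16, loose on the bench left of the enclosure; origin under its centre
- flux_tin: bystander: round open tin of flux, 60 diameter x 21 high, loose on the bench at the left; origin under its centre
- spool: bystander: reel of solder, 50 diameter, 40 high, loose on the bench right of the enclosure; origin at its underside

How it is judged:
At the end, for the whole second after the job is handed in: The bar lies flat (lift under 0.02 rad) with its third hole round the peg: the hole's centre is within 4 mm of the slot's centre line and within 16.5 mm of the slot's centre along it (the peg is clamped within 14 mm of that centre), and the door is at rest (under 0.05 rad/s) (value of joint stay below 0.02 rad and x of hole3 in the frame of slot between -0.0165 and 0.0165 m and y of hole3 in the frame of slot between -0.004 and 0.004 m and velocity of joint door between -0.05 and 0.05 rad/s); the robot touches nothing.
It fails at once if a thing lying round the work (tape roll, heat sink, flux tin, solder spool) is moved by more than 25 mm (distance of any of tape, heat_sink, flux_tin, spool from where it was at the start of the episode above 0.025 m).
It also fails if it takes over 58 s, if anything falls off the work surface, if the arm or the gripper's body presses on something with over 40 N, if the wrist force passes 120 N, or if a joint passes its speed limit or range.

ROBOT

A 6-joint arm with a two-finger parallel gripper is mounted at the origin on a cart in front of the work surface, level with it; the furniture and walls round the work are solid. World frame = base frame: x ahead of the robot, y to its left, z up, the work surface at z = 0. Lengths are in m, angles in rad, forces in N, time in s.
With the tool pointing down it reaches from about 0.2 to 0.875 m from the base axis. Payload 3.4 kg.
Tool frame: the origin (TCP) lies on the mounting face of the last link; the fingertips stand 199 mm ahead of it and the grasp point (between the pads) lies 180 mm ahead of it (env.tcp_to_tips is the distance from the TCP to the fingertips, in m); z points along the fingers, y is the line along which they close (so a half turn about z gives the same grasp; the last joint's range is limited). The gripper opens to 94 mm and grips with 3 to 60 N. Pads are 16 mm wide; open, the fingers measure 119 mm over their backs; the gripper's body (75 mm by 177 mm) begins 78 mm behind the grasp point.
Start: joints at [1.043, 0.276, 1.505, -0, 1.361, -0.121], TCP at [0.228, 0.528, 0.405] pointing down, gripper open.
Joint ranges: [-2.89, 2.89], [-0.75, 2.08], [0.22, 2.7], [-1.18, 4.32], [0.11, 2.71], [-2.7, 2.7]. Speed limits (rad/s): [2.57, 2.57, 3.14, 3.14, 3.14, 3.14].

INTERFACE

Orientations are given as a unit quaternion [w, x, y, z].
In Python, from rig import get_state, get_image, env, models gives the robot as it stands. The module is installed in compiled form; this text tells all that it offers.
- The arm moves only by the tool play_rows, never from a script. Its argument "deltas" is a list of rows, each an object of numbers: "dx", "dy", "dz": the shift along the tool's x, y, z in mm; "yaw": the turn about the tool's z in rad. In form: [{"dx": .., "dy": .., "dz": .., "yaw": ..}, ...]. A call has 1 to 20 rows; each row is the pose to reach, as a shift and turn from the pose commanded when the call began, along the tool's axes at that moment; what a row does not reach only later rows make up. A row lasts 1/8 s, in which the tool goes at most 62.5 mm and 10.7 degrees, less where a joint would pass 70% of its speed; a pose out of reach is approached as far as the arm can. A call with a gripper value outside its range is refused whole. "claw" is the finger opening in mm, from 0 to 94, set as the call begins (left out, the last holds). The fingers move at their own pace and stop on an object; "newtons" is the grip in N (left out, the last holds). Time passes only in rows, so rows that repeat a pose let the fingers close. It gives the time, the measured TCP pose, the force, the opening and the grip force at its end, in the units of the state.
- get_state(): the state, without advancing time (a new reading comes with each control period).
- get_image(name): name is "scene" or "top" or "wrist"; returns a dict with "pixels" (420x560x3 uint8, red, green, blue), "vertical_fov" (degrees; the focal length in pixels is half the picture's height over the tangent of half this angle, whatever the lens; pixels are square), "cx", "cy" (the principal point, pixels), "pose" (4x4, takes a point from camera to world coordinates). Camera axes: x right, y up, looking along -z (the intrinsics and any distortion apply to the point x, -y, -z); pixel columns grow to the right and rows downward; lengths in m; the calibration is good to about 2 mm. A picture is of the moment at which its call begins. There is no depth.
- env.hand_in(): hands the job in; it is judged then, once.
Trained networks look in a picture, given as the dict that the camera call returned (one of the last four; its "shot" number tells which), for a name from the list of things; names that differ only in an ending like _2 or _b are one class to them, and where a whole thing is asked for, a point or a joint stands for the part that bears it (a point fixed in the world has none). Each returns a list of dicts, best first, with "confidence" (0 to 1); they miss things now and then, are a little off and sometimes report something else, mostly with a low value. They report only what shows in the picture. A call takes as long as a camera call.
- models.spot_in(picture, thing): "centre" ([x, y, z] in m, in world coordinates, good to about 4 mm: the middle of the surface that is visible of it).
- models.outline_of(picture, thing): "region" (420x560 bool, what is visible of it).
- models.mark_of(picture, thing): "centre" ([x, y, z] in m, in world coordinates, good to about 4 mm: a listed point, or the origin of a listed thing).
The state is a dict: "t": time; "qpos": joint angles; "qd": joint speeds; "joint_efforts": joint torques, N m; "eef_pos": TCP position; "orientation": TCP orientation; "ft_force": force on the tool from outside, world axes, zero at the start; "torque": the same for the moment, N m; "finger_gap": opening from 0.0 (shut) to 1.0 (fully open); "grip_force": force on a finger pad.
Only numpy, scipy, OpenCV 4.12 (cv2) and the standard library are available. Lean on these libraries where they do the work, as an engineer would, in place of code of your own. Each camera call takes 0.05 s, during which the arm holds its last target. There are 200 camera calls.

## Working session

There is one attempt and no reset: what is moved stays moved. The work goes in short steps, Python scripts to look and compute and a tool call to move; the robot and the scene stay as the last step left them, time stands still between calls to the robot, and variables do not carry over. Pictures are saved under pics/ and viewed, at most 10 in all, crops included, and the job is handed in when it is done.

Besides the shell and the picture viewer there is one more tool, called after "Request:" as name(argument=value, ...) on one line, values as JSON. play_rows: Moves the arm, as the interface text tells. Its arguments: {"type":"object","properties":{"deltas":{"type":"array"},"claw":{"type":"number"},"newtons":{"type":"number"}},"required":["deltas"]}

```bash
mkdir -p pics
cat > h.py <<'E'
import numpy as np, cv2
from rig import get_state, get_image, env, models
def save(im,n): cv2.imwrite('pics/'+n,cv2.cvtColor(im['pixels'],cv2.COLOR_RGB2BGR))
def f(im): return 210/np.tan(np.radians(im['vertical_fov'])/2)
def ray(im,u,v,z):
    P=np.array(im['pose']);d=P[:3,:3]@np.array([(u-im['cx'])/f(im),-(v-im['cy'])/f(im),-1]);o=P[:3,3]
    return o+d*(z-o[2])/d[2]
def proj(im,p):
    P=np.array(im['pose']);c=P[:3,:3].T@(np.array(p)-P[:3,3])
    return im['cx']-c[0]/c[2]*f(im), im['cy']+c[1]/c[2]*f(im)
E
python3 - <<'E'
from h import *
s=get_state();print({k:np.round(v,3) for k,v in s.items()})
for n in ['top','scene']:
    im=get_image(n);save(im,n+'0.png');print(n,im.keys(),im['vertical_fov'],im['cx'],im['cy'],np.round(im['pose'],3).tolist())
    for t in ['enclosure','pivot','hole3','knob','slot','tape','heat_sink','flux_tin','spool']:
        r=models.mark_of(im,t);print(t,[(np.round(x['centre'],3).tolist(),round(x['confidence'],2)) for x in r[:2]])
E
```

```text
{'t': np.float64(0.0), 'qpos': array([ 1.043,  0.277,  1.506, -0.   ,  1.361, -0.121]), 'qd': array([ 0.001,  0.   ,  0.   , -0.002, -0.002,  0.   ]), 'joint_efforts': array([ 0.0000e+00, -4.0459e+01, -2.3722e+01,  7.0000e-02,  3.5000e-02,
       -0.0000e+00]), 'eef_pos': array([0.227, 0.528, 0.404]), 'orientation': array([-0.   ,  0.202,  0.979, -0.001]), 'ft_force': array([0.718, 0.148, 0.464]), 'torque': array([ 0.03 , -0.004, -0.016]), 'grip_force': np.float64(0.0), 'finger_gap': np.float64(0.999)}
top dict_keys(['pixels', 'vertical_fov', 'cx', 'cy', 'pose', 'shot']) 43.10417501269021 278.08849248925486 210.88604761122463 [[0.02, 0.995, -0.098, 0.419], [-1.0, 0.019, -0.011, -0.051], [-0.009, 0.098, 0.995, 1.337], [0.0, 0.0, 0.0, 1.0]]
enclosure [([0.563, -0.077, -0.0], 0.86)]
pivot [([0.476, -0.149, 0.108], 0.95)]
hole3 [([0.484, -0.002, 0.111], 0.74)]
knob [([0.492, 0.058, 0.135], 0.86)]
slot [([0.526, -0.068, 0.107], 0.65), ([0.491, 0.058, 0.134], 0.17)]
tape [([0.596, -0.144, 0.096], 0.57)]
heat_sink [([0.503, 0.21, 0.001], 0.42)]
flux_tin [([0.596, 0.29, 0.001], 0.89), ([0.524, -0.069, 0.11], 0.59)]
spool [([0.516, -0.377, 0.003], 0.72)]
scene dict_keys(['pixels', 'vertical_fov', 'cx', 'cy', 'pose', 'shot']) 48.83948834955234 286.61732679917174 210.59235591564092 [[0.619, 0.588, -0.52, -0.098], [-0.785, 0.47, -0.403, -0.511], [0.007, 0.658, 0.753, 1.004], [0.0, 0.0, 0.0, 1.0]]
enclosure [([0.556, -0.077, 0.001], 0.84)]
pivot [([0.476, -0.151, 0.113], 0.62)]
hole3 [([0.49, -0.001, 0.114], 0.78)]
knob [([0.492, 0.062, 0.132], 0.94)]
slot [([0.526, -0.066, 0.116], 0.65)]
tape [([0.597, -0.139, 0.1], 0.54)]
heat_sink [([0.497, 0.211, -0.001], 0.62), ([0.49, 0.058, 0.13], 0.51)]
flux_tin [([0.588, 0.29, -0.001], 0.83)]
spool [([0.512, -0.374, 0.003], 0.55), ([0.529, -0.066, 0.112], 0.5)]
```

Run:
```python
import cv2
a=cv2.imread('pics/top0.png');b=cv2.imread('pics/scene0.png')
cv2.imwrite('pics/top0c.png',cv2.resize(a[90:270,180:420],(800,600),interpolation=cv2.INTER_CUBIC))
```

```text
(no output)
```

View pics/top0c.png

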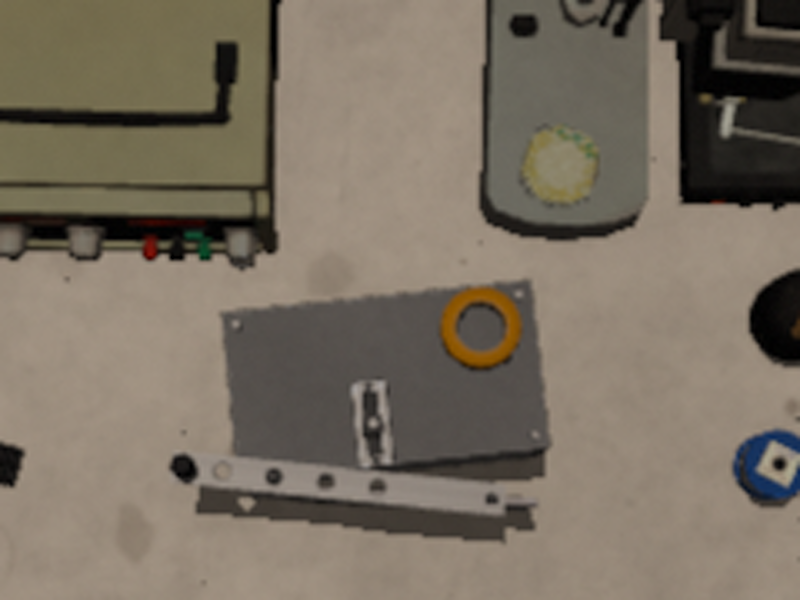

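View pics/scene0.png

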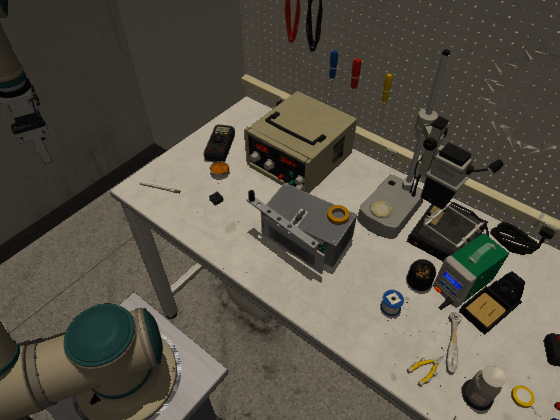

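The top view shows the enclosure yawed a few degrees, with the bar in front of it: knob at crop (183,467), pivot near (490,497). The slot plate is at (373,420), with a light dot that is probably the peg. The door looks slightly ajar. Next I'll fit the enclosure pose and the joint values.

```bash
cat >> h.py <<'E'
import json,os
def load(): return json.load(open('p.json'))
def R2(a): return np.array([[np.cos(a),-np.sin(a)],[np.sin(a),np.cos(a)]])
def piv(d): return np.array([-.066-.165*np.sin(d),.1-.165*np.cos(d)])
def barp(d,s,l,r,h=0):
    a=np.pi/2-s-d; rr=r*np.cos(l)-h*np.sin(l)
    return np.r_[piv(d)+rr*np.array([np.cos(a),np.sin(a)]), .1115+r*np.sin(l)+h*np.cos(l)]
def w(p,E): p=np.asarray(p);q=R2(E[2])@p[:2]+E[:2]; return np.r_[q,p[2:]]
E
python3 - <<'E'
from h import *
from scipy.optimize import least_squares
im=get_image('top');c=lambda x,y:(180+x*.3,90+y*.3)
obs=[(('e',.06,.11,.1),c(222,313)),(('e',.06,-.11,.1),c(530,280)),(('e',-.06,-.11,.1),c(548,447)),(('b',.212,.0315),c(184,466)),
(('b',.186,.0025),c(222,470)),(('b',.150,.0025),c(274,476)),(('b',.114,.0025),c(325,481)),(('b',.078,.0025),c(377,486)),(('b',0,.0025),c(491,498))]
def res(p):
    o=[]
    for k,uv in obs:
        q=np.array(k[1:]) if k[0]=='e' else barp(p[3],p[4],0,k[1],k[2])
        if k[0]=='b': q[2]=.1115+k[2]
        o+=list(np.array(proj(im,w(q,p[:3])))-uv)
    return o
r=least_squares(res,[.56,-.077,-.1,.1,.05]);print(r.x,np.round(r.fun,1))
json.dump(r.x.tolist(),open('p.json','w'));E=r.x[:3]
for y in (380,420,465):
    q=ray(im,*c(373,y),.1215)[:2];print('slotpt enc',R2(E[2]).T@(q-E[:2]))
print('slot',w([-.03,.012,.1115],E),'knob',w(barp(r.x[3],r.x[4],0,.212,.0215),E),'tape enc',R2(E[2]).T@(np.array([.597,-.142])-E[:2]))
E
```

```text
[ 0.55789051 -0.07796597  0.12662401  0.1485617   0.05730808] [-0.5 -0.1  0.1 -0.2  0.7  0.3 -0.8 -0.4  0.1  0.3  0.   0.   0.3  0.1
  0.3  0.1 -0.1 -0.1]
slotpt enc [-0.00148456  0.00870337]
slotpt enc [-0.0290283   0.01171879]
slotpt enc [-0.05986848  0.01509509]
slot [ 0.52661527 -0.06985062  0.1115    ] knob [0.49295342 0.05927293 0.133     ] tape enc [ 0.03070978 -0.06846035]
```

```bash
cat >> h.py <<'E'
def tool():
    s=get_state();q=s['orientation'];from scipy.spatial.transform import Rotation as Ro
    return Ro.from_quat([q[1],q[2],q[3],q[0]]).as_matrix(),np.array(s['eef_pos'])
def rel(p,ang,ref=None):  # world TCP target, world angle of tool x -> row in current tool axes
    M,o=ref or tool(); d=M.T@(np.array(p)-o)*1000
    yaw=np.arctan2(M[1,0],M[0,0])-ang; yaw=(yaw+np.pi)%(2*np.pi)-np.pi
    return np.round(np.r_[d,yaw*1000],1)/[1,1,1,1000]
E
python3 - <<'E'
from h import *
p=load();E=p[:3];k=w(barp(p[3],p[4],0,.212,.0215),E);a=np.pi/2-p[3]-p[4]+E[2]
print(a,'hover',rel([k[0],k[1],.37],a))
M,o=tool();im=get_image('wrist');P=np.array(im['pose']);print('cam in tool',M.T@(P[:3,3]-o),'look',M.T@-P[:3,2], im['vertical_fov'])
E
```

```text
1.4915505689832438 hover [-429.3    -325.5      34.7       1.2433]
cam in tool [0.07653807 0.0015952  0.0206022 ] look [-0.26276543 -0.00128365  0.96485889] 58.57790043884629
```

Request:
play_rows(deltas=[{"dx": -60,"dy": -46,"dz": 5,"yaw": 0.17},{"dx": -120,"dy": -92,"dz": 10,"yaw": 0.34},{"dx": -180,"dy": -137,"dz": 15,"yaw": 0.5},{"dx": -240,"dy": -182,"dz": 20,"yaw": 0.68},{"dx": -300,"dy": -228,"dz": 25,"yaw": 0.86},{"dx": -360,"dy": -273,"dz": 30,"yaw": 1.04},{"dx": -400,"dy": -303,"dz": 33,"yaw": 1.16},{"dx": -429,"dy": -325.5,"dz": 34.7,"yaw": 1.243},{"dx": -429.3,"dy": -325.5,"dz": 34.7,"yaw": 1.243},{"dx": -429.3,"dy": -325.5,"dz": 34.7,"yaw": 1.243},{"dx": -429.3,"dy": -325.5,"dz": 34.7,"yaw": 1.243},{"dx": -429.3,"dy": -325.5,"dz": 34.7,"yaw": 1.243}], claw=60)

```text
t: 2.6
eef_pos: [0.4923, 0.0603, 0.3701]
orientation: [-0.0, 0.734, 0.679, 0.0]
ft_force: [0.1, -0.6, 0.1]
finger_gap: 0.64
grip_force: 0.0
```

Run:
```python
from h import *
p=load();E=p[:3];k=w(barp(p[3],p[4],0,.212,.0215),E);a=np.pi/2-p[3]-p[4]+E[2]
im=get_image('wrist');save(im,'w1.png')
for n in ['knob','hole3','pivot','slot']:
    print(n,[(np.round(x['centre'],4),round(x['confidence'],2)) for x in models.mark_of(im,n)[:1]])
print('knob fit',k,proj(im,k+[0,0,.01]),'holes',[np.round(proj(im,w(barp(p[3],p[4],0,r,.0025),E))) for r in (.186,.15,.114,.078)],'peg',proj(im,w([-.029,.012,.1215],E)))
print(tool()[1],get_state()['qpos'],'down',rel([k[0],k[1],.317],a))
```

```text
knob [(array([0.4956, 0.0597, 0.1309]), 0.91)]
hole3 [(array([0.4921, 0.0033, 0.1126]), 0.98)]
pivot []
slot [(array([ 0.529 , -0.0641,  0.1108]), 0.61)]
knob fit [0.49295342 0.05927293 0.133     ] (np.float64(282.76377375598884), np.float64(244.36344390918865)) holes [array([283., 265.]), array([283., 312.]), array([282., 356.]), array([282., 397.])] peg (np.float64(343.52818784665044), np.float64(395.3188675155637))
[0.49269804 0.05999174 0.37011853] [-1.91563675e-02  1.80917456e-01  1.72350861e+00  1.02203277e-04
  1.23688307e+00  5.84966763e-02] down [-7.00e-01  3.00e-01  5.31e+01  1.60e-03]
```

View pics/w1.png

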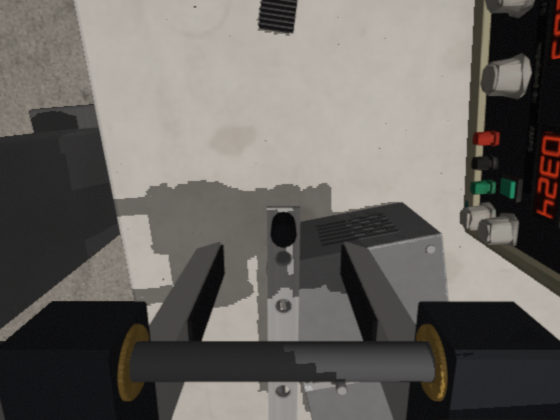

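The wrist view shows the knob top at (284,235), holes at (283,258), (283,306) and (283,391), and the peg at (342,390). All of them sit about 6 px (4 mm) further along +y than the fit predicts. I'll descend with a +2 mm shift and pinch.

Request:
play_rows(deltas=[{"dx": 1,"dy": 0.3,"dz": 20,"yaw": 0},{"dx": 2,"dy": 0.3,"dz": 40,"yaw": 0},{"dx": 2,"dy": 0.3,"dz": 53,"yaw": 0},{"dx": 2,"dy": 0.3,"dz": 53,"yaw": 0},{"dx": 2,"dy": 0.3,"dz": 53,"yaw": 0}])

```text
t: 3.48
eef_pos: [0.4938, 0.0613, 0.3175]
orientation: [0.0, 0.734, 0.679, 0.0]
ft_force: [0.1, -0.1, 0.6]
finger_gap: 0.635
grip_force: 0.0
```

Request:
play_rows(deltas=[{"dx": 0},{"dx": 0},{"dx": 0},{"dx": 0},{"dx": 0},{"dx": 0},{"dx": 0}], claw=8, newtons=12)

```text
invalid input
```

Request:
play_rows(deltas=[{"dx": 0,"dy": 0,"dz": 0,"yaw": 0},{"dx": 0,"dy": 0,"dz": 0,"yaw": 0},{"dx": 0,"dy": 0,"dz": 0,"yaw": 0},{"dx": 0,"dy": 0,"dz": 0,"yaw": 0},{"dx": 0,"dy": 0,"dz": 0,"yaw": 0},{"dx": 0,"dy": 0,"dz": 0,"yaw": 0}], claw=8, newtons=12)

```text
t: 4.22
eef_pos: [0.4935, 0.0612, 0.317]
orientation: [-0.0, 0.734, 0.679, 0.0]
ft_force: [0.1, -0.5, 0.1]
finger_gap: 0.165
grip_force: 12.0
```

```bash
cat >> h.py <<'E'
def path(wps,n,cur,hg=.0255):
    # joint path (d,s,l) from cur through wps, n rows each; prints rows relative to current pose
    p=load();E=p[:3];M,o=tool();k0=w(barp(*cur,.212,hg),E);a0=np.pi/2-cur[0]-cur[1];ang=np.arctan2(M[1,0],M[0,0])
    rows=[];prev=np.array(cur)
    for q,m in zip(wps,n):
        for i in range(1,m+1):
            c=prev+(np.array(q)-prev)*i/m
            t=o+w(barp(*c,.212,hg),E)-k0; da=np.pi/2-c[0]-c[1]-a0
            r=rel(t,ang+da,(M,o)); rows.append(dict(dx=round(r[0],1),dy=round(r[1],1),dz=round(r[2],1),yaw=round(r[3],3)))
        prev=np.array(q)
    print(json.dumps(rows))
E
python3 - <<'E'
from h import *
p=load();d,s=p[3:]
path([(d,s,.2),(d,.4,.2),(.35,.6,.2)],[4,6,5],(d,s,0))
E
```

```text
[{"dx": -1.5, "dy": -0.0, "dz": -10.6, "yaw": 0.0}, {"dx": -3.6, "dy": -0.0, "dz": -21.0, "yaw": 0.0}, {"dx": -6.2, "dy": -0.0, "dz": -31.4, "yaw": 0.0}, {"dx": -9.3, "dy": -0.0, "dz": -41.6, "yaw": 0.0}, {"dx": -9.6, "dy": 11.6, "dz": -41.6, "yaw": 0.057}, {"dx": -10.6, "dy": 23.1, "dz": -41.6, "yaw": 0.114}, {"dx": -12.3, "dy": 34.6, "dz": -41.6, "yaw": 0.171}, {"dx": -14.6, "dy": 45.9, "dz": -41.6, "yaw": 0.228}, {"dx": -17.5, "dy": 57.1, "dz": -41.6, "yaw": 0.286}, {"dx": -21.1, "dy": 68.1, "dz": -41.6, "yaw": 0.343}, {"dx": -27.4, "dy": 76.6, "dz": -41.6, "yaw": 0.423}, {"dx": -34.7, "dy": 84.5, "dz": -41.6, "yaw": 0.503}, {"dx": -42.8, "dy": 91.8, "dz": -41.6, "yaw": 0.584}, {"dx": -51.7, "dy": 98.3, "dz": -41.6, "yaw": 0.664}, {"dx": -61.5, "dy": 104.1, "dz": -41.6, "yaw": 0.744}]
```

Request:
play_rows(deltas=[{"dx": -1.5,"dy": 0,"dz": -10.6,"yaw": 0.0},{"dx": -3.6,"dy": 0,"dz": -21.0,"yaw": 0.0},{"dx": -6.2,"dy": 0,"dz": -31.4,"yaw": 0.0},{"dx": -9.3,"dy": 0,"dz": -41.6,"yaw": 0.0},{"dx": -9.6,"dy": 11.6,"dz": -41.6,"yaw": 0.057},{"dx": -10.6,"dy": 23.1,"dz": -41.6,"yaw": 0.114},{"dx": -12.3,"dy": 34.6,"dz": -41.6,"yaw": 0.171},{"dx": -14.6,"dy": 45.9,"dz": -41.6,"yaw": 0.228},{"dx": -17.5,"dy": 57.1,"dz": -41.6,"yaw": 0.286},{"dx": -21.1,"dy": 68.1,"dz": -41.6,"yaw": 0.343},{"dx": -27.4,"dy": 76.6,"dz": -41.6,"yaw": 0.423},{"dx": -34.7,"dy": 84.5,"dz": -41.6,"yaw": 0.503},{"dx": -42.8,"dy": 91.8,"dz": -41.6,"yaw": 0.584},{"dx": -51.7,"dy": 98.3,"dz": -41.6,"yaw": 0.664},{"dx": -61.5,"dy": 104.1,"dz": -41.6,"yaw": 0.744},{"dx": -61.5,"dy": 104.1,"dz": -41.6,"yaw": 0.744},{"dx": -61.5,"dy": 104.1,"dz": -41.6,"yaw": 0.744}])

```text
t: 6.35
eef_pos: [0.592, -0.0085, 0.3586]
orientation: [0.0, 0.931, 0.366, -0.001]
ft_force: [0.3, 0.8, -0.7]
finger_gap: 0.169
grip_force: 12.0
```

Run:
```python
from h import *
p=load()
im=get_image('top');
for n in ['knob','hole3','pivot']:
    print(n,[(np.round(x['centre'],4),round(x['confidence'],2)) for x in models.mark_of(im,n)[:1]])
print('model',w(barp(.35,.6,.2,.212,.0215),p[:3]),w(barp(.35,.6,.2,.15),p[:3]),w(piv(.35),p[:3]))
c=im['pixels'][110:260,190:390];cv2.imwrite('pics/t1.png',cv2.resize(cv2.cvtColor(c,cv2.COLOR_RGB2BGR),(800,600),interpolation=cv2.INTER_CUBIC))
path([(.35,.6,.2),(.7,.6,.2)],[1,10],(.35,.6,.2))
```

```text
knob [(array([ 0.5908, -0.0115,  0.1739]), 0.71)]
hole3 [(array([ 0.5446, -0.0456,  0.1386]), 0.71)]
pivot [(array([ 0.4367, -0.1436,  0.1123]), 0.89)]
model [ 0.59249705 -0.00967128  0.17468933] [ 0.55106275 -0.04807216  0.1413004 ] [ 0.44323903 -0.14800205]
[{"dx": 0.0, "dy": 0.0, "dz": 0.0, "yaw": 0.0}, {"dx": -3.3, "dy": 2.3, "dz": 0.0, "yaw": 0.035}, {"dx": -6.7, "dy": 4.4, "dz": 0.0, "yaw": 0.07}, {"dx": -10.1, "dy": 6.4, "dz": 0.0, "yaw": 0.105}, {"dx": -13.7, "dy": 8.4, "dz": 0.0, "yaw": 0.14}, {"dx": -17.3, "dy": 10.1, "dz": 0.0, "yaw": 0.175}, {"dx": -20.9, "dy": 11.8, "dz": 0.0, "yaw": 0.21}, {"dx": -24.6, "dy": 13.3, "dz": 0.0, "yaw": 0.245}, {"dx": -28.4, "dy": 14.7, "dz": 0.0, "yaw": 0.28}, {"dx": -32.2, "dy": 16.0, "dz": 0.0, "yaw": 0.315}, {"dx": -36.0, "dy": 17.1, "dz": 0.0, "yaw": 0.35}]
```

View pics/t1.png

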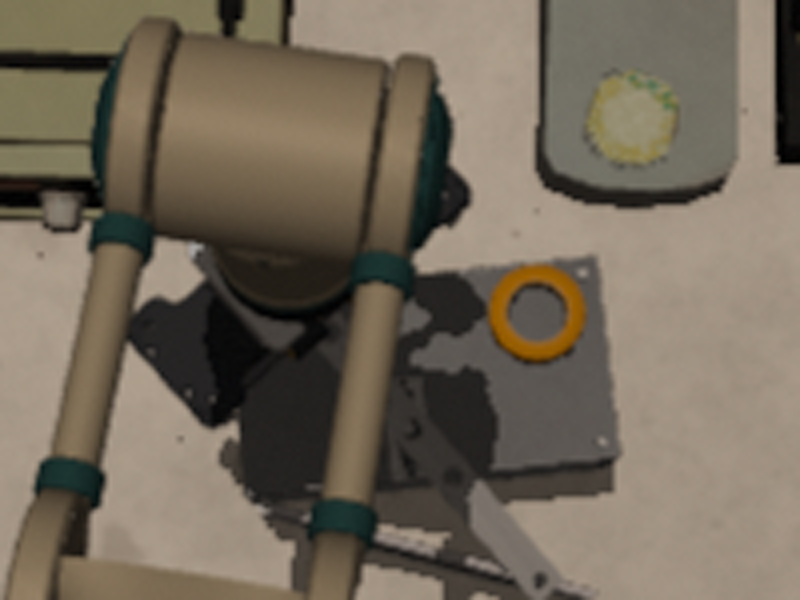

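The bar is swung over the roof and the door is opening as modelled; the pivot is near (545,585) in the crop. I'll continue to d ≈ 0.70.

Request:
play_rows(deltas=[{"dx": -3.3,"dy": 2.3,"dz": 0.0,"yaw": 0.035},{"dx": -6.7,"dy": 4.4,"dz": 0.0,"yaw": 0.07},{"dx": -10.1,"dy": 6.4,"dz": 0.0,"yaw": 0.105},{"dx": -13.7,"dy": 8.4,"dz": 0.0,"yaw": 0.14},{"dx": -17.3,"dy": 10.1,"dz": 0.0,"yaw": 0.175},{"dx": -20.9,"dy": 11.8,"dz": 0.0,"yaw": 0.21},{"dx": -24.6,"dy": 13.3,"dz": 0.0,"yaw": 0.245},{"dx": -28.4,"dy": 14.7,"dz": 0.0,"yaw": 0.28},{"dx": -32.2,"dy": 16.0,"dz": 0.0,"yaw": 0.315},{"dx": -36.0,"dy": 17.1,"dz": 0.0,"yaw": 0.35},{"dx": -36.0,"dy": 17.1,"dz": 0.0,"yaw": 0.35},{"dx": -36.0,"dy": 17.1,"dz": 0.0,"yaw": 0.35}])

```text
t: 8.05
eef_pos: [0.5773, -0.0453, 0.3583]
orientation: [-0.0, 0.98, 0.198, -0.001]
ft_force: [-0.1, 0.2, -0.4]
finger_gap: 0.165
grip_force: 12.0
```

Run:
```python
from h import *
p=load();E=p[:3];q=(.7,.6,.2)
for c in ['wrist','top','scene']:
    im=get_image(c);save(im,c[0]+'2.png')
    for n in ['knob','hole3','pivot','slot']:
        print(c,n,[(np.round(x['centre'],4),round(x['confidence'],2)) for x in models.mark_of(im,n)[:1]])
    print('px hole3',proj(im,w(barp(*q,.15),E)),'knob',proj(im,w(barp(*q,.212,.0315),E)),'pegtop',proj(im,w([-.029,.012,.1215],E)))
print('model',w(barp(*q,.212,.0215),E),w(barp(*q,.15),E),w(piv(.7),E))
```

```text
wrist knob [(array([ 0.579 , -0.0435,  0.1732]), 0.75)]
wrist hole3 [(array([ 0.5298, -0.0665,  0.1382]), 0.91)]
wrist pivot []
wrist slot []
px hole3 (np.float64(286.83258933662324), np.float64(335.8283670015205)) knob (np.float64(288.4655940491773), np.float64(287.3995746312038)) pegtop (np.float64(288.80158905072454), np.float64(315.97111976303347))
top knob [(array([ 0.5796, -0.0494,  0.1723]), 0.72)]
top hole3 [(array([ 0.5251, -0.067 ,  0.1391]), 0.6)]
top pivot [(array([ 0.3855, -0.1189,  0.1089]), 0.6)]
top slot [(array([ 0.5253, -0.0679,  0.1076]), 0.66)]
px hole3 (np.float64(291.50573228662944), np.float64(215.9951178334431)) knob (np.float64(282.5804031172003), np.float64(191.16025227341882)) pegtop (np.float64(291.7768222897516), np.float64(216.00085570747925))
scene knob [(array([ 0.5772, -0.045 ,  0.1738]), 0.85)]
scene hole3 [(array([ 0.5242, -0.0678,  0.1409]), 0.57)]
scene pivot [(array([ 0.3863, -0.1229,  0.1068]), 0.92)]
scene slot [(array([ 0.5245, -0.0652,  0.1124]), 0.67)]
px hole3 (np.float64(299.57581421184966), np.float64(207.72757685145763)) knob (np.float64(305.4996354813143), np.float64(180.5408903844858)) pegtop (np.float64(300.0634513679522), np.float64(212.68025843641894))
model [ 0.5779248  -0.04694982  0.17468933] [ 0.52583497 -0.06881483  0.1413004 ] [ 0.39028258 -0.12571372]
```

View pics/w2.png

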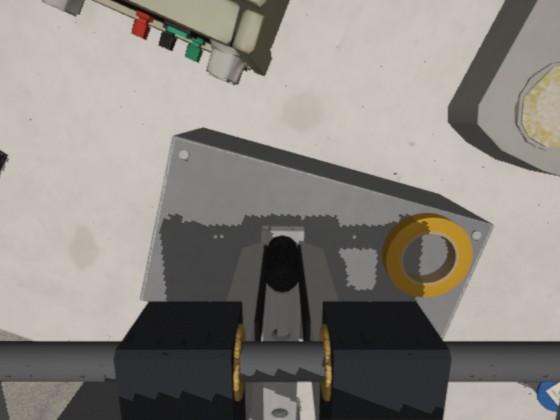

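The wrist view now shows hole3 near (281,331) and the peg hidden beneath the bar. To place the peg relative to the bar, I'll enlarge the earlier hover picture, where both are visible.

Run:
```python
import cv2,numpy as np
a=cv2.imread('pics/w1.png')[200:410,240:400];a=cv2.resize(a,None,fx=4,fy=4,interpolation=cv2.INTER_CUBIC)[:, :]
b=cv2.imread('pics/t2.png')[190:245,250:330] 
A=np.vstack([a[160:480],a[700:840]]);print(A.shape);cv2.imwrite('pics/w1c.png',A)
```

```text
(460, 640, 3)
```

View pics/w1c.png

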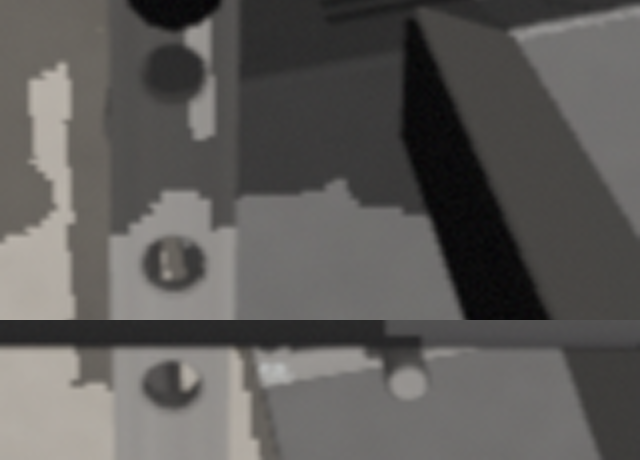

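Hover image: hole4 (283.3,258), hole3 (283.5,305.5), hole1 (283,391), peg top (342,390.7). I'll run a joint fit with camera biases, the grip constraint and the peg position.

```bash
cat > fit.py <<'E'
from h import *
from scipy.optimize import least_squares
c=lambda x,y:(180+x*.3,90+y*.3)
top=get_image('top');wr=get_image('wrist')
M1,o1=tool();X=M1.T@(np.array(wr['pose'])[:3,:3]);t=M1.T@(np.array(wr['pose'])[:3,3]-o1)
def campose(M,o,b):
    P=np.eye(4);P[:3,:3]=M@X;P[:3,3]=o+M@(t+b);im=dict(wr);im['pose']=P;return im
a=1.4915+.0016;M0=np.array([[np.cos(a),np.sin(a),0],[np.sin(a),-np.cos(a),0],[0,0,-1]]);o0=np.array([.492698,.059992,.370119])
og=np.array([.4936,.0612,.317])
T=[(('e',.06,.11,.1),c(222,313)),(('e',.06,-.11,.1),c(530,280)),(('e',-.06,-.11,.1),c(548,447)),(('b',.212,.0315),c(184,466)),
(('b',.186,.0025),c(222,470)),(('b',.150,.0025),c(274,476)),(('b',.114,.0025),c(325,481)),(('b',.078,.0025),c(377,486)),(('b',0,.0025),c(491,498)),(('p',),c(373,420))]
W=[(('b',.186,.0025),(283.3,258)),(('b',.15,.0025),(283.5,305.5)),(('b',.078,.0025),(283,391)),(('p',),(342,390.7))]
W2=[(('b',.15,.0025),(281,331)),(('b',.114,.0025),(279,412))]
def pt(k,p,q):
    if k[0]=='e': return w(k[1:],p[:3])
    if k[0]=='p': return w([p[5],.012,.1215],p[:3])
    return w(barp(*q,k[1],k[2]),p[:3])
def res(p):
    q0=(p[3],p[4],0);q1=(p[6],p[7],p[8]);tb=p[9:12];wb=p[12:15];g=p[15:18];o=[]
    ti=dict(top);P=np.array(top['pose']).copy();P[:3,3]+=tb;ti['pose']=P
    for k,uv in T:o+=list((np.array(proj(ti,pt(k,p,q0)))-uv)/.5)
    for k,uv in W:o+=list((np.array(proj(campose(M0,o0,wb),pt(k,p,q0)))-uv)/1)
    for k,uv in W2:o+=list((np.array(proj(campose(M1,o1,wb),pt(k,p,q1)))-uv)/2)
    # grip: knob in tool frame g
    for M,oo,q in((M0,og,q0),(M1,o1,q1)):
        # grip height on knob g[2] above knob point
        o+=list((M.T@(w(barp(*q,.212,.0215+g[2]),p[:3])-oo)-[g[0],g[1],.18])/.0007)
    o+=list(tb/.0015)+list(wb/.0015)+[g[0]/.004,g[1]/.0005,(g[2]-.004)/.001]
    return o
L=load()
r=least_squares(res,np.r_[L,-.029,.7,.6,.2,np.zeros(9)]) if False else least_squares(res,np.r_[L[:5],-.029,.7,.6,.2,np.zeros(9)])
p=r.x;print(np.round(p,4),r.cost);print(np.round(r.fun,1))
C=np.linalg.pinv(r.jac.T@r.jac);J=[]
def rl(p): 
    return R2(p[2]).T@(w(barp(p[6],p[7],p[8],.15),p[:3])[:2]-pt(('p',),p,0)[:2])
Jr=np.array([(rl(p+1e-6*e)-rl(p))/1e-6 for e in np.eye(len(p))]).T
print('hole3-peg enc now mm',rl(p)*1e3,'sd',np.sqrt(np.diag(Jr@C@Jr.T))*1e3)
json.dump(p.tolist(),open('p.json','w'))
E
python3 fit.py
```

```text
[ 5.578e-01 -7.570e-02  1.268e-01  1.481e-01  5.970e-02 -3.010e-02
  7.361e-01  5.907e-01  2.050e-01 -1.000e-04  2.100e-03  7.000e-04
 -1.900e-03  5.000e-04  1.600e-03 -1.800e-03 -1.000e-04  3.400e-03] 134.53847245066217
[ -1.1  -0.1  -0.   -0.3   1.3   0.7  -1.7  -1.2   0.2   0.3   0.   -0.2
   0.5  -0.    0.4   0.1  -0.4  -0.3  -0.3   1.1   0.1   1.   -0.3   1.3
  -0.2   1.7   0.8   0.6  -0.3   6.1  -0.  -13.8   3.   -0.4   0.9  -3.1
   0.1  -0.7  -0.1   1.4   0.4  -1.3   0.3   1.1  -0.5  -0.2  -0.6]
hole3-peg enc now mm [-4.12200693  1.197652  ] sd [1.34942969 1.00624054]
```

```bash
sed -i 's/^W2=.*/W2=[]/' fit.py; echo "
im=campose(M1,o1,p[12:15])
print([np.round(proj(im,pt(('b',x,.0025),p,p[6:9])),1) for x in (.186,.15,.114,.078)],'knobtop',proj(im,pt(('b',.212,.0315),p,p[6:9])))
" >> fit.py; python3 fit.py
```

```text
[ 5.583e-01 -7.630e-02  1.248e-01  1.485e-01  5.640e-02 -3.030e-02
  7.002e-01  5.982e-01  1.998e-01  1.000e-04  1.700e-03  8.000e-04
 -1.700e-03  7.000e-04 -6.000e-04 -1.000e-04 -1.000e-04  4.000e-03] 7.143320465116731
[-0.9 -0.5  0.2 -0.3  1.3  0.7 -1.8 -1.1  0.1  0.4 -0.  -0.1  0.5  0.
  0.4  0.1 -0.5 -0.3 -0.2  1.   0.1  0.6 -0.3  0.5 -0.1  0.2  0.5 -0.8
 -0.  -0.2  0.   0.  -0.   0.   0.1  1.1  0.5 -1.1  0.4 -0.4 -0.  -0.1
  0. ]
hole3-peg enc now mm [-0.37630969  1.38303958] sd [1.67428191 1.07552621]
[array([282.6, 286.9]), array([282.6, 335.1]), array([282.5, 376.8]), array([282.4, 413.2])] knobtop (np.float64(282.8208928642534), np.float64(282.12079333446775))
```

```bash
sed -i "s/^W2=.*/W2=[(('b',.15,.0025),(281,331)),(('b',.078,.0025),(279.5,412))]/" fit.py
cat >> fit.py <<'E'
def solve(pe,l): return least_squares(lambda x:barp(x[0],x[1],l,.15)[:2]-pe,[.7,.6],x_scale=.1).x
pe=np.array([p[5],.012])
a=solve(pe,.2);b=solve(pe,.1);e=solve(pe,.05);print('targets',a,b,e)
path([(*a,.2),(*b,.1),(*e,.05)],[2,5,4],tuple(p[6:9]))
E
python3 fit.py
```

```text
[ 5.591e-01 -7.630e-02  1.235e-01  1.487e-01  5.360e-02 -3.060e-02
  7.035e-01  5.946e-01  1.975e-01  7.000e-04  1.700e-03  9.000e-04
 -1.700e-03  1.200e-03 -7.000e-04  2.000e-04  0.000e+00  4.200e-03] 9.365630594009914
[-0.8 -0.9  0.3 -0.4  1.3  0.6 -1.8 -0.9  0.1  0.5 -0.1 -0.   0.4  0.
  0.4  0.1 -0.5 -0.4 -0.1  1.  -0.1  0.3 -0.4  0.2 -0.1 -0.   0.5 -0.9
  0.2  1.4  0.9  0.1 -0.3  0.3 -0.3  0.3 -0.2  0.4  0.5  1.1  0.6 -1.1
  0.8 -0.5  0.1  0.   0.2]
hole3-peg enc now mm [-0.47372649  1.78697376] sd [1.34365817 1.0001293 ]
[array([281.4, 285.5]), array([281.3, 333.9]), array([281.3, 375.7]), array([281.3, 412.2])] knobtop (np.float64(281.32709794668455), np.float64(280.2593614916034))
targets [0.70280753 0.60723819] [0.72664    0.60522167] [0.73262808 0.60466849]
[{"dx": -0.1, "dy": 1.3, "dz": -0.3, "yaw": 0.006}, {"dx": -0.1, "dy": 2.5, "dz": -0.5, "yaw": 0.012}, {"dx": 0.7, "dy": 2.8, "dz": 3.6, "yaw": 0.016}, {"dx": 1.5, "dy": 3.0, "dz": 7.7, "yaw": 0.021}, {"dx": 2.2, "dy": 3.3, "dz": 11.8, "yaw": 0.025}, {"dx": 2.8, "dy": 3.6, "dz": 15.9, "yaw": 0.029}, {"dx": 3.3, "dy": 3.9, "dz": 20.1, "yaw": 0.034}, {"dx": 3.7, "dy": 3.9, "dz": 22.7, "yaw": 0.035}, {"dx": 4.1, "dy": 4.0, "dz": 25.3, "yaw": 0.036}, {"dx": 4.5, "dy": 4.1, "dz": 27.9, "yaw": 0.038}, {"dx": 4.8, "dy": 4.2, "dz": 30.5, "yaw": 0.039}]
```

Request:
play_rows(deltas=[{"dx": -0.1,"dy": 1.3,"dz": -0.3,"yaw": 0.006},{"dx": -0.1,"dy": 2.5,"dz": -0.5,"yaw": 0.012},{"dx": 0.7,"dy": 2.8,"dz": 3.6,"yaw": 0.016},{"dx": 1.5,"dy": 3.0,"dz": 7.7,"yaw": 0.021},{"dx": 2.2,"dy": 3.3,"dz": 11.8,"yaw": 0.025},{"dx": 2.8,"dy": 3.6,"dz": 15.9,"yaw": 0.029},{"dx": 3.3,"dy": 3.9,"dz": 20.1,"yaw": 0.034},{"dx": 3.3,"dy": 3.9,"dz": 20.1,"yaw": 0.034}])

```text
t: 10.1
eef_pos: [0.582, -0.0476, 0.338]
orientation: [-0.0, 0.984, 0.181, -0.0]
ft_force: [-0.6, 0.8, 0.3]
finger_gap: 0.167
grip_force: 12.0
```

Request:
play_rows(deltas=[{"dx": 0.4,"dy": 0.1,"dz": 2.6,"yaw": 0.001},{"dx": 0.8,"dy": 0.1,"dz": 5.2,"yaw": 0.002},{"dx": 1.2,"dy": 0.2,"dz": 7.8,"yaw": 0.003},{"dx": 1.2,"dy": 0.2,"dz": 7.8,"yaw": 0.003}])

```text
t: 10.6
eef_pos: [0.5832, -0.0473, 0.3303]
orientation: [-0.0, 0.984, 0.179, -0.0]
ft_force: [-0.5, 0.9, 0.1]
finger_gap: 0.167
grip_force: 12.0
```

Request:
play_rows(deltas=[{"dx": 0.2,"dy": 0.1,"dz": 3,"yaw": 0.001},{"dx": 0.4,"dy": 0.2,"dz": 6,"yaw": 0.002},{"dx": 0.5,"dy": 0.2,"dz": 9,"yaw": 0.003},{"dx": 0.5,"dy": 0.2,"dz": 9,"yaw": 0.003}])

```text
t: 11.1
eef_pos: [0.584, -0.0474, 0.3213]
orientation: [-0.0, 0.984, 0.178, 0.0]
ft_force: [-0.1, 0.5, -0.1]
finger_gap: 0.169
grip_force: 12.0
```

Run:
```python
from h import *
for c in ['scene','top']:
    im=get_image(c);b=(300,210) if c=='scene' else (291,216)
    cc=im['pixels'][b[1]-35:b[1]+40,b[0]-50:b[0]+50]
    cv2.imwrite('pics/%s3.png'%c,cv2.resize(cv2.cvtColor(cc,cv2.COLOR_RGB2BGR),(800,600),interpolation=cv2.INTER_CUBIC))
    for n in ['knob','hole3','pivot','slot']: print(c,n,[(np.round(x['centre'],4),round(x['confidence'],2)) for x in models.mark_of(im,n)[:1]])
```

```text
scene knob [(array([ 0.5855, -0.0473,  0.1374]), 0.91)]
scene hole3 [(array([ 0.5268, -0.0703,  0.1165]), 0.59)]
scene pivot [(array([ 0.3836, -0.1217,  0.1086]), 0.73)]
scene slot [(array([ 0.5267, -0.0668,  0.1127]), 0.62)]
top knob [(array([ 0.5884, -0.0483,  0.1382]), 0.66)]
top hole3 [(array([ 0.5268, -0.0692,  0.1154]), 0.57)]
top pivot [(array([ 0.3839, -0.1199,  0.1098]), 0.6)]
top slot [(array([ 0.5262, -0.0647,  0.109 ]), 0.88)]
```

View pics/scene3.png

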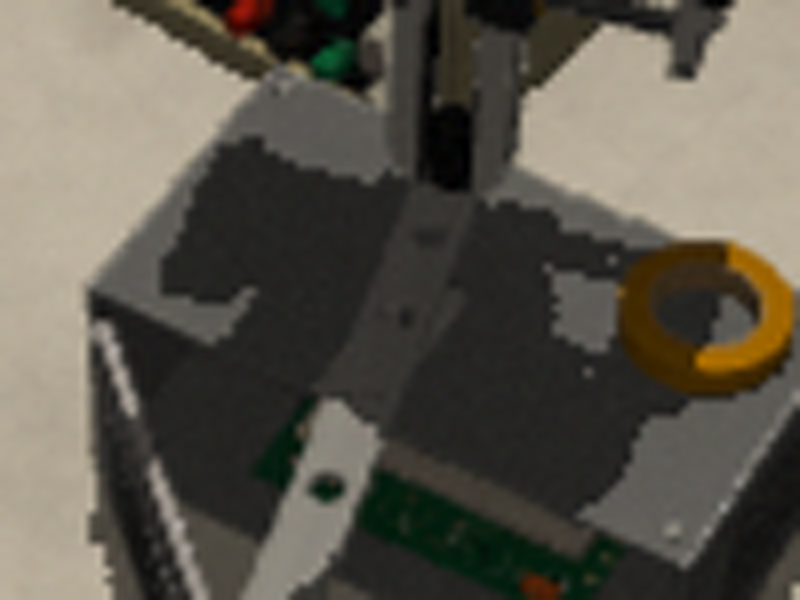

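The scene crop shows hole4 at (430,237), hole3 at (405,315) apparently filled by the peg, and hole1 at (327,487). The bar sank below the peg-top height without resistance. I'll lower the last 4 mm and let go.

Request:
play_rows(deltas=[{"dx": 0,"dy": 0,"dz": 2,"yaw": 0},{"dx": 0,"dy": 0,"dz": 3.8,"yaw": 0},{"dx": 0,"dy": 0,"dz": 3.8,"yaw": 0}])

```text
t: 11.98
eef_pos: [0.5841, -0.0474, 0.3178]
orientation: [0.0, 0.984, 0.178, 0.0]
ft_force: [0.2, -0.3, 0.2]
finger_gap: 0.167
grip_force: 12.0
```

Request:
play_rows(deltas=[{"dx": 0,"dy": 0,"dz": 0,"yaw": 0},{"dx": 0,"dy": 0,"dz": 0,"yaw": 0},{"dx": 0,"dy": 0,"dz": 0,"yaw": 0},{"dx": 0,"dy": 0,"dz": 0,"yaw": 0},{"dx": 0,"dy": 0,"dz": -10,"yaw": 0},{"dx": 0,"dy": 0,"dz": -30,"yaw": 0},{"dx": 0,"dy": 0,"dz": -60,"yaw": 0},{"dx": 20,"dy": 0,"dz": -90,"yaw": 0},{"dx": 60,"dy": 0,"dz": -120,"yaw": 0},{"dx": 60,"dy": 0,"dz": -120,"yaw": 0},{"dx": 60,"dy": 0,"dz": -120,"yaw": 0}], claw=40)

```text
t: 13.35
eef_pos: [0.6395, -0.0264, 0.4374]
orientation: [-0.0, 0.984, 0.178, -0.001]
ft_force: [-1.0, 0.8, 0.7]
finger_gap: 0.43
grip_force: 0.0
```

Run:
```python
from h import *
im=get_image('wrist');save(im,'w4.png');r={}
for c in ['wrist','scene']:
    i=im if c=='wrist' else get_image(c)
    for n in ['knob','hole3','pivot','slot']: print(c,n,[(np.round(x['centre'],4),round(x['confidence'],2)) for x in models.mark_of(i,n)[:1]])
```

```text
wrist knob [(array([ 0.5883, -0.0464,  0.1332]), 0.82)]
wrist hole3 [(array([ 0.5313, -0.0666,  0.1094]), 0.71)]
wrist pivot []
wrist slot [(array([ 0.5291, -0.0609,  0.1126]), 0.81)]
scene knob [(array([ 0.5887, -0.0492,  0.1301]), 0.82)]
scene hole3 []
scene pivot [(array([ 0.3844, -0.121 ,  0.1108]), 0.95)]
scene slot [(array([ 0.5255, -0.0662,  0.1111]), 0.58)]
```

View pics/w4.png

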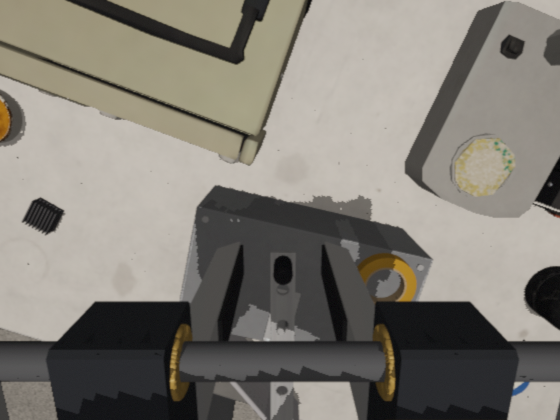

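Run:
```python
import cv2
a=cv2.imread('pics/w4.png')[250:345,220:350];cv2.imwrite('pics/w4c.png',cv2.resize(a,None,fx=6,fy=6,interpolation=cv2.INTER_CUBIC))
```

```text
(no output)
```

View pics/w4c.png

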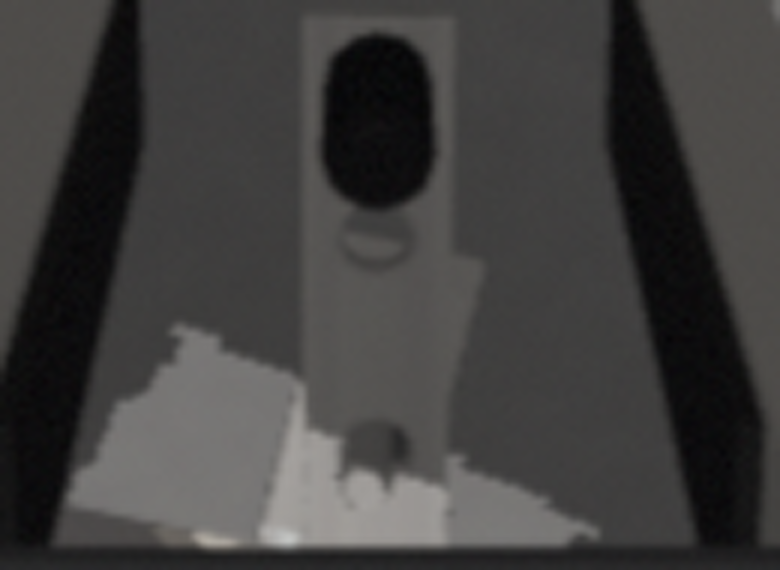

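The close-up shows the peg's bright top at (367,488) standing up through the third hole. Hole4, at (375,240), is empty, and the bar lies flat with the gripper clear.

```bash
python3 -c "
from rig import env
print(env.hand_in())"
```

```text
the job is handed in; nothing more can be done
None
```

The door is held open: the bar lies flat with the peg standing through its third hole, the gripper has let go and is clear, and the job is handed in; no verdict came back.

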